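# Zero the top roll of a bench bead roller

### The arm

A 6-joint arm with a two-finger parallel gripper is mounted at the origin on a cart in front of the work surface, level with it; the furniture and walls round the work are solid. World frame = base frame: x ahead of the robot, y to its left, z up, the work surface at z = 0. Lengths are in m, angles in degrees, forces in N, time in s.
With the tool pointing down it reaches from about 0.375 to 0.9 m from the base axis. Payload 3.1 kg.
Tool frame: the origin (TCP) lies at the very end of the fingers, on their centre line; the grasp point (between the pads) lies 19 mm behind it; z points along the fingers, y is the line along which they close (so a half turn about z gives the same grasp; the last joint's range is limited). The gripper opens to 87 mm and grips with 3 to 60 N. Pads are 19 mm wide; open, the fingers measure 117 mm over their backs; the gripper's body (75 mm by 190 mm) begins 51 mm behind the grasp point.
Start: joints at [-87.29, 30.224, 82.088, -0, 67.689, -10.227], TCP at [0.14, -0.609, 0.223] pointing down, gripper open.
Joint ranges: [-176.69, 176.69], [-43.24, 126.21], [12.49, 139.97], [-82, 262], [0, 151.66], [-163.58, 163.58]. Speed limits (degrees/s): [159.86, 159.86, 180, 180, 180, 180].

### API

Orientations are given as a 3x3 rotation matrix whose columns are the frame's x, y, z axes.
In Python, from rig import bot gives the robot as it stands.
- The arm moves only by the tool move_arm, never from a script. Its argument "increments" is a list of rows, each an object with "xyz": the shift along the tool's x, y, z in mm, a list of three; "roll": the turn about the tool's z in rad; "grip": the opening in per cent of the stroke, from 0 (shut) to 100 (fully open). A call has 1 to 5 rows; each row shifts and turns the commanded pose from where the row before left it, along the tool's axes as they then stand; what a row does not reach is not made up. A row lasts 1/12 s, in which the tool goes at most 41.7 mm and 7.16 degrees, less where a joint would pass 70% of its speed; a pose out of reach is approached as far as the arm can. A call is refused whole if a number of a shift passes 41.7 or a number of a turn 0.125, either way. A call with a gripper value outside its range is refused whole. The fingers move at their own pace and stop on an object; the grip force is fixed at half the most. Time passes only in rows, so rows that do not move let the fingers close. It gives the time, the measured TCP pose, the force, the opening and the grip force at its end, in the units of the state.
- bot.read_state(): the state, without advancing time (a new reading comes with each control period).
- bot.capture(name): name is "scene" or "top"; returns (picture, depth): 420x560x3 uint8, red, green, blue; 420x560 float32, m along the optical axis (not along the pixel's ray), 0 where there is no reading.
- bot.camera_model(name): a dict with "intrinsics" (3x3 intrinsics, pixels), "rvec" (rotation vector, rad) and "tvec" (3), from world to camera coordinates, as OpenCV has them. Camera axes: x right, y down, z forward; pixel columns grow to the right and rows downward; lengths in m; the calibration is good to about 2 mm. A picture is of the moment at which its call begins. camera_model takes no time and is no camera call.
- bot.hand_in(): hands the job in; it is judged then, once.
Trained networks look in the newest picture that a camera, given by its name, has taken for a name from the list of things; names that differ only in an ending like _2 or _b are one class to them, and where a whole thing is asked for, a point or a joint stands for the part that bears it (a point fixed in the world has none). Each returns a list of dicts, best first, with "conf" (0 to 1); they miss things now and then, are a little off and sometimes report something else, mostly with a low value. They report only what shows in the picture. A call takes as long as a camera call.
- bot.spot_in(label, camera): "at" ([x, y, z] in m, in the coordinates of the camera as it stood for that picture, good to about 4 mm: the middle of the surface that is visible of it).
- bot.trace(label, camera): "mask" (420x560 bool, what is visible of it).
The state is a dict: "time_s": time; "joint_positions": joint angles; "qvel": joint speeds; "tau": joint torques, N m; "position": TCP position; "tcp_rot": TCP orientation; "force": force on the tool from outside, world axes, zero at the start; "moment": the same for the moment, N m; "opening": opening from 0.0 (shut) to 1.0 (fully open); "grasp_force": force on a finger pad.
Only numpy, scipy, OpenCV 4.12 (cv2) and the standard library are available. Lean on these libraries where they do the work, as an engineer would, in place of code of your own. Each camera call takes 0.05 s, during which the arm holds its last target. There are 200 camera calls.

### The job

Set the roll gap of the bench bead roller for thin copper sheet: first push its mushroom stop button fully down so that it stays down, and only then turn the thumbscrew on top clockwise until the top roll seats on the lower roll, and back it off a quarter turn. Finish still gripping the thumbscrew at that setting, without letting go, so that a colleague can tighten its lock nut; leave the cups, beaker, mallet and roll of tape around the machine where they are.

Things in the scene. Friction and masses are not known exactly. Their poses are not given: they have to be found in the camera images.
- bead_roller: bench bead roller bolted down, grey casting about 270 wide (its y) x 205 deep x 240 high. Origin: on the table under the middle part; its y runs along the two roll shafts, from the steel forming rolls (at y -115) to the gearbox (y +30 to +155) with the motor behind it (+x); z up. The roll stand (76 x 52, top at z 175) is at y -42 and carries the thumbscrew; the grey switch box (74 x 74, top at z 150) with the stop button stands on the gearbox at y +98
- stop_top (a point): centre of the top of the black mushroom stop button, a 39 wide round head that stands 32 above the switch box (about 182 above the table). z up. The only mushroom button on the machine
- stop_button (a joint): how far the stop button is pushed down, m: 0 out, 0.007 fully down. It needs about 6 N, moves straight down and stays where it is pushed
- screw_grip (a point): centre of the upright flat steel blade that is the head of the thumbscrew (42 wide along this point's x, 10 thick along its y, 30 high along z, on a collar 16 wide; 15 of clear space below the blade down to the lock nut, 22 wide). It lies on the screw's axis, which is vertical, about 223 above the table when seated. The point turns with the screw; the screw and the top roll rise 4 mm per turn backed off (anticlockwise from above), and sink as it is tightened
- screw_edge (a point): middle of one upright edge of the same blade, 21 from the screw's axis along its x; turns with the screw
- screw_head: the blade and its collar as one solid; origin on the screw's axis 22 below the centre of the blade, x across its width, turns with the screw
- thumbscrew (a joint): angle by which the thumbscrew is backed off from its seat, rad: 0 seated (the rolls meet, hard stop), growing anticlockwise seen from above; starts 2.3 to 4.2, cannot pass 5.2. It turns stiffly (about 0.06 N m) and stays where it is left
- beaded_cup: small copper cup 59 wide, 46 high, loose, in front of the machine; origin under its centre
- beaker: tall dark copper beaker 61 wide, 78 high, loose, beyond the roll end of the machine; origin under its centre
- footed_cup: small copper cup 65 wide, 52 high, loose, behind the roll end of the machine; origin under its centre
- tape: roll of masking tape 98 wide, 25 high, loose, lying flat at the right; origin under its centre
- mallet: wooden mallet 267 long, 53 high, loose, lying at the left; origin under its centre

How it is judged (in metres and radians):
On the way, in this order (a step that is already met when the one before it is completed fails the run):
1. the stop button is fully down while the thumbscrew has not yet been turned (value of joint stop_button above 0.0055 m and distance of screw_edge from where it was at the start of the episode below 0.006 m), for 0.2 s.
2. the thumbscrew is turned down to its seat, with the stop button still down (value of joint thumbscrew below 0.08 rad and value of joint stop_button above 0.0055 m), for 0.2 s.
At the end, for the whole second after the job is handed in: The stop button is down (at least 5.5 of its 7 mm), the thumbscrew stands 1.57 +-0.30 rad (a quarter turn, within 17 degrees) back from its seat and at rest, and the fingers still grip its blade (more than 8 N, blade between the pads) when the program ends and for the second after (value of joint thumbscrew between 1.27 and 1.87 rad and velocity of joint thumbscrew between -0.1 and 0.1 rad/s and value of joint stop_button above 0.0055 m and contact force between the fingers and screw_head above 8 N and distance between the grasp point and screw_grip below 0.03 m); the arm keeps its last pose, push and grip.
It fails at once if a cup, the beaker, the mallet or the tape is shoved more than 3 cm (distance of any of beaded_cup, beaker, footed_cup, mallet, tape from where it was at the start of the episode above 0.03 m).
It also fails if it takes over 72 s, if anything falls off the work surface, if the arm or the gripper's body presses on something with over 40 N, if the wrist force passes 120 N, or if a joint passes its speed limit or range.

## Working session

There is one attempt and no reset: what is moved stays moved. The work goes in short steps, Python scripts to look and compute and a tool call to move; the robot and the scene stay as the last step left them, time stands still between calls to the robot, and variables do not carry over. Pictures are saved under pics/ and viewed, at most 10 in all, crops included, and the job is handed in when it is done.

Besides the shell and the picture viewer there is one more tool, called after "Call:" as name(argument=value, ...) on one line, values as JSON. move_arm: Moves the arm, as the interface text tells. Its arguments: {"type":"object","properties":{"increments":{"type":"array"}},"required":["increments"]}

```bash
mkdir -p pics; cat > h.py <<'E'
import numpy as np, cv2
from rig import bot
def T(n):
    m=bot.camera_model(n); R=cv2.Rodrigues(np.array(m["rvec"],float))[0]; return np.array(m["intrinsics"]),R,np.array(m["tvec"],float).ravel()
def w(n,p): K,R,t=T(n); return R.T@(np.array(p)-t)
def cloud(n,d):
    K,R,t=T(n); v,u=np.mgrid[:420,:560]; P=np.stack([(u-K[0,2])/K[0,0]*d,(v-K[1,2])/K[1,1]*d,d],-1)
    return (P-t)@R
E
python3 - <<'E'
from h import *
np.set_printoptions(precision=4,suppress=True)
for n in ("scene","top"):
    p,d=bot.capture(n); cv2.imwrite(f"pics/{n}0.png",p[...,::-1]); np.save(f"{n}0.npy",d)
    for l in ("stop_top","screw_grip","screw_edge","bead_roller","beaded_cup","beaker","footed_cup","tape","mallet"):
        print(n,l,[(round(r["conf"],2),w(n,r["at"])) for r in bot.spot_in(l,n)[:2]])
s=bot.read_state(); print(s["time_s"],s["position"],s["tcp_rot"],s["joint_positions"])
E
```

```text
scene stop_top []
scene screw_grip [(0.59, array([0.5499, 0.0118, 0.2283])), (0.59, array([0.4997, 0.3972, 0.0276]))]
scene screw_edge [(0.59, array([0.5558, 0.0095, 0.2242]))]
scene bead_roller [(0.6, array([0.5258, 0.1146, 0.102 ]))]
scene beaded_cup [(0.69, array([ 0.4459, -0.0479,  0.0252]))]
scene beaker [(0.83, array([ 0.5611, -0.179 ,  0.0511]))]
scene footed_cup []
scene tape [(0.39, array([0.5475, 0.0167, 0.2264]))]
scene mallet [(0.98, array([0.5016, 0.3966, 0.0252]))]
top stop_top []
top screw_grip [(0.42, array([0.5583, 0.0059, 0.2389])), (0.23, array([0.5397, 0.1425, 0.1812]))]
top screw_edge [(0.26, array([0.5393, 0.1431, 0.1775]))]
top bead_roller [(0.9, array([0.5533, 0.0966, 0.1155]))]
top beaded_cup [(0.82, array([ 0.4345, -0.0402,  0.0149]))]
top beaker [(0.78, array([ 0.5703, -0.1843,  0.0135])), (0.32, array([0.5588, 0.0098, 0.2373]))]
top footed_cup []
top tape [(0.64, array([ 0.5121, -0.4365,  0.0265]))]
top mallet [(0.84, array([0.5129, 0.4784, 0.0299]))]
1.0 [ 0.14   -0.6091  0.2225] [[ 0.9746  0.2239 -0.    ]
 [ 0.2239 -0.9746  0.    ]
 [-0.     -0.     -1.    ]] [-87.2895  30.2235  82.0886  -0.0001  67.6883 -10.228 ]
```

View pics/scene0.png

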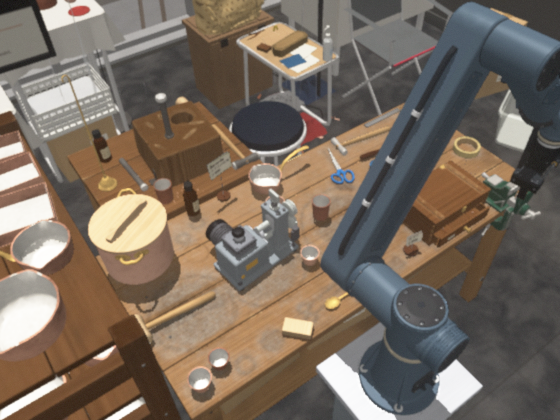

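View pics/top0.png

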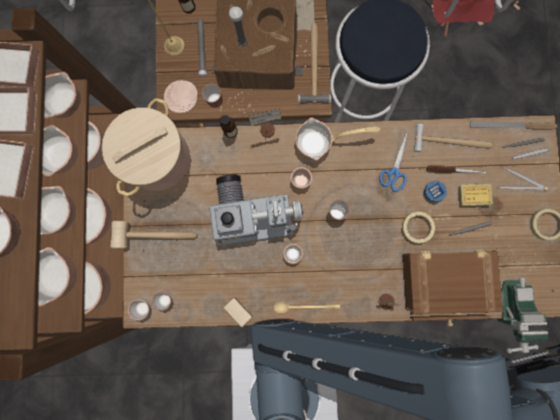

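The scene view shows the roller with the button at about (238,233) and the thumbscrew at about (277,200). In the top view the button is at (227,218) and the blade near (265,215). Next I'll measure both from depth.

```bash
python3 - <<'E'
from h import *
np.set_printoptions(precision=4,suppress=True)
for n in ("top","scene"):
    P=cloud(n,np.load(f"{n}0.npy")); z=P[...,2]
    near=lambda x,y,r:np.hypot(P[...,0]-x,P[...,1]-y)<r
    for nm,(x,y),lo,hi in (("btn",(.54,.143),.172,.2),("blade",(.556,.008),.205,.26)):
        m=near(x,y,.045)&(z>lo)&(z<hi); Q=P[m]
        c=np.median(Q,0); ctr=(Q.min(0)+Q.max(0))/2
        C=np.cov((Q[:,:2]).T); e,v=np.linalg.eigh(C); a=np.degrees(np.arctan2(v[1,1],v[0,1]))
        print(n,nm,m.sum(),c,ctr,np.ptp(Q,axis=0),"ang",a,np.sqrt(e))
    im=cv2.imread(f"pics/{n}0.png"); 
    (u,v)=(255,215) if n=="top" else (262,225)
    cv2.imwrite(f"pics/{n}c.png",cv2.resize(im[v-45:v+45,u-60:u+60],None,fx=6,fy=6,interpolation=cv2.INTER_CUBIC))
E
```

```text
top btn 142 [0.5411 0.1431 0.1791] [0.5426 0.1437 0.179 ] [0.0373 0.0344 0.0137] ang 141.14125412715498 [0.0094 0.0096]
top blade 66 [0.5582 0.0056 0.2354] [0.5577 0.0056 0.2248] [0.0406 0.0138 0.0387] ang -175.03948029274483 [0.0035 0.0119]
scene btn 112 [0.5345 0.147  0.1793] [0.5377 0.1467 0.1791] [0.0365 0.0372 0.0136] ang -143.4723577846158 [0.0094 0.0095]
scene blade 104 [0.5528 0.009  0.2272] [0.5529 0.0075 0.2242] [0.0454 0.0159 0.0367] ang -173.13978075749426 [0.0029 0.0126]
```

View pics/topc.png

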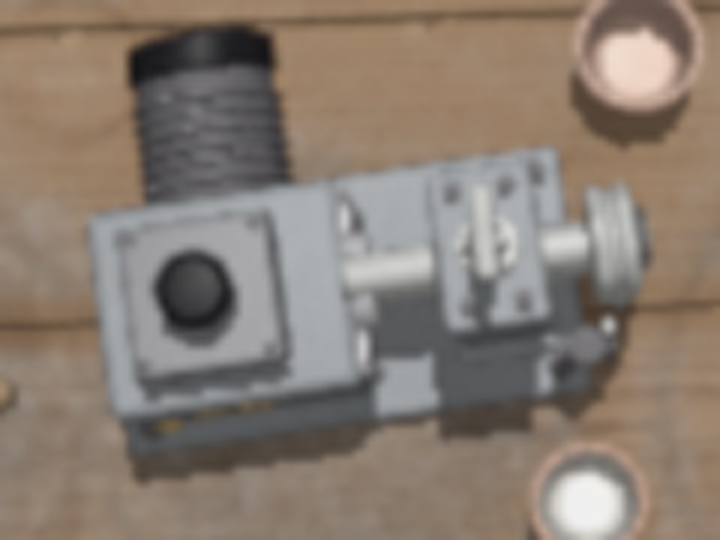

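View pics/scenec.png

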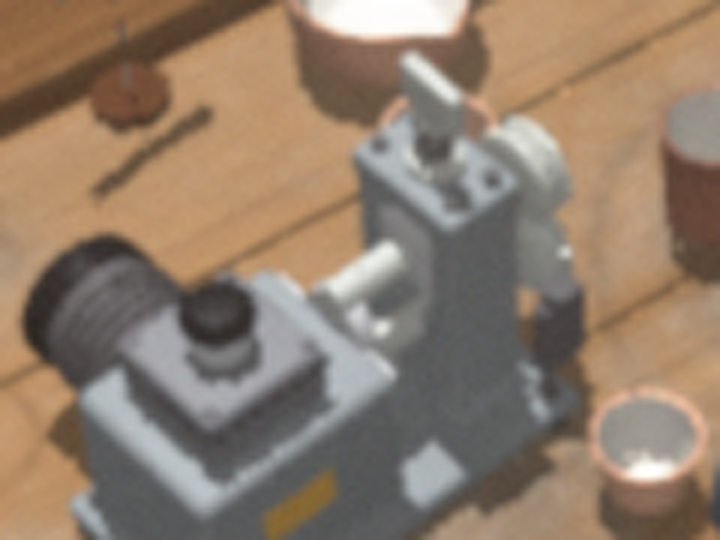

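The button centre is about (0.539, 0.145) with its top near z 0.18. The blade is at about (0.556, 0.007), running about 6° off world x, and its top is near z 0.24. The approach goes up and round the base with the gripper closed.

Call:
move_arm(increments=[{"xyz": [26,-18.5,-8],"roll": 0,"grip": 0},{"xyz": [26,-18.5,-8],"roll": 0,"grip": 0},{"xyz": [26,-18.5,-8],"roll": 0,"grip": 0},{"xyz": [26,-18.5,-8],"roll": 0,"grip": 0},{"xyz": [26,-18.5,-8],"roll": 0,"grip": 0}])

```text
time_s: 1.42
position: [0.2467, -0.4887, 0.2629]
tcp_rot: [[0.975, 0.223, 0.0], [0.223, -0.975, 0.0], [0.0, -0.0, -1.0]]
force: [-0.1, 0.6, 0.6]
opening: 0.709
grasp_force: 0.0
```

Call:
move_arm(increments=[{"xyz": [26,-18.5,-8],"roll": 0,"grip": 0},{"xyz": [26,-18.5,-8],"roll": 0,"grip": 0},{"xyz": [26,-18.5,-8],"roll": 0,"grip": 0},{"xyz": [26,-18.5,-8],"roll": 0,"grip": 0},{"xyz": [26,-18.5,-8],"roll": 0,"grip": 0}])

```text
time_s: 1.83
position: [0.3527, -0.3693, 0.3031]
tcp_rot: [[0.975, 0.224, 0.0], [0.224, -0.975, -0.0], [0.0, 0.0, -1.0]]
force: [-0.1, -0.6, -0.1]
opening: 0.323
grasp_force: 0.0
```

Call:
move_arm(increments=[{"xyz": [26,-18.5,-6],"roll": 0,"grip": 0},{"xyz": [26,-18.5,-6],"roll": 0,"grip": 0},{"xyz": [26,-18.5,-6],"roll": 0,"grip": 0},{"xyz": [26,-18.5,-6],"roll": 0,"grip": 0},{"xyz": [26,-18.5,-6],"roll": 0,"grip": 0}])

```text
time_s: 2.25
position: [0.4587, -0.25, 0.3331]
tcp_rot: [[0.975, 0.224, 0.0], [0.224, -0.975, -0.0], [0.0, 0.0, -1.0]]
force: [-0.0, -0.4, 0.3]
opening: 0.013
grasp_force: 0.0
```

Call:
move_arm(increments=[{"xyz": [13.8,-30.6,0],"roll": 0,"grip": 0},{"xyz": [13.8,-30.6,0],"roll": 0,"grip": 0},{"xyz": [13.8,-30.6,0],"roll": 0,"grip": 0},{"xyz": [13.8,-30.6,0],"roll": 0,"grip": 0},{"xyz": [13.8,-30.6,0],"roll": 0,"grip": 0}])

```text
time_s: 2.67
position: [0.491, -0.0851, 0.3327]
tcp_rot: [[0.975, 0.224, 0.0], [0.224, -0.975, -0.0], [0.0, 0.0, -1.0]]
force: [0.4, -0.2, -0.1]
opening: 0.003
grasp_force: 0.0
```

Call:
move_arm(increments=[{"xyz": [13.8,-30.6,0],"roll": 0,"grip": 0},{"xyz": [13.8,-30.6,0],"roll": 0,"grip": 0},{"xyz": [13.8,-30.6,0],"roll": 0,"grip": 0},{"xyz": [13.8,-30.6,0],"roll": 0,"grip": 0},{"xyz": [13.8,-30.6,0],"roll": 0,"grip": 0}])

```text
time_s: 3.08
position: [0.5239, 0.0795, 0.3328]
tcp_rot: [[0.975, 0.224, 0.0], [0.224, -0.975, -0.0], [0.0, 0.0, -1.0]]
force: [0.6, -0.5, -0.3]
opening: 0.003
grasp_force: 0.0
```

Call:
move_arm(increments=[{"xyz": [13.8,-30.6,0],"roll": 0,"grip": 0},{"xyz": [13.8,-30.6,0],"roll": 0,"grip": 0},{"xyz": [0,0,0],"roll": -0.12,"grip": 0},{"xyz": [0,0,0],"roll": -0.12,"grip": 0},{"xyz": [0,0,0],"roll": -0.12,"grip": 0}])

```text
time_s: 3.5
position: [0.537, 0.1447, 0.3324]
tcp_rot: [[0.829, 0.559, -0.0], [0.559, -0.829, -0.0], [-0.0, -0.0, -1.0]]
force: [0.9, -0.6, -0.5]
opening: 0.005
grasp_force: 0.0
```

Call:
move_arm(increments=[{"xyz": [0,0,20],"roll": -0.12,"grip": 0},{"xyz": [0,0,20],"roll": -0.12,"grip": 0},{"xyz": [0,0,20],"roll": -0.12,"grip": 0},{"xyz": [0,0,20],"roll": -0.12,"grip": 0},{"xyz": [0,0,20],"roll": -0.12,"grip": 0}])

```text
time_s: 3.92
position: [0.5371, 0.1437, 0.2319]
tcp_rot: [[0.37, 0.929, 0.001], [0.929, -0.37, 0.0], [0.0, 0.001, -1.0]]
force: [0.6, -0.5, 0.2]
opening: 0.002
grasp_force: 0.0
```

Call:
move_arm(increments=[{"xyz": [0,0,6],"roll": -0.12,"grip": 0},{"xyz": [0,0,6],"roll": -0.12,"grip": 0},{"xyz": [0,0,6],"roll": -0.12,"grip": 0},{"xyz": [0,0,6],"roll": -0.12,"grip": 0},{"xyz": [0,0,0],"roll": -0.12,"grip": 0}])

```text
time_s: 4.33
position: [0.5363, 0.1435, 0.2073]
tcp_rot: [[-0.219, 0.976, -0.002], [0.976, 0.219, -0.0], [0.0, -0.002, -1.0]]
force: [-0.1, -0.0, -0.2]
opening: 0.006
grasp_force: 0.0
```

Call:
move_arm(increments=[{"xyz": [0,0,8],"roll": 0,"grip": 0},{"xyz": [0,0,8],"roll": 0,"grip": 0},{"xyz": [0,0,6],"roll": 0,"grip": 0},{"xyz": [0,0,2],"roll": 0,"grip": 0},{"xyz": [0,0,0],"roll": 0,"grip": 0}])

```text
time_s: 4.75
position: [0.5365, 0.1436, 0.1836]
tcp_rot: [[-0.212, 0.977, -0.002], [0.977, 0.212, -0.0], [0.0, -0.002, -1.0]]
force: [-0.2, -0.4, -0.5]
opening: 0.008
grasp_force: 0.0
```

Call:
move_arm(increments=[{"xyz": [0,0,2],"roll": 0,"grip": 0},{"xyz": [0,0,1.5],"roll": 0,"grip": 0},{"xyz": [0,0,1.5],"roll": 0,"grip": 0},{"xyz": [0,0,1],"roll": 0,"grip": 0},{"xyz": [0,0,0],"roll": 0,"grip": 0}])

```text
time_s: 5.17
position: [0.5375, 0.1437, 0.1791]
tcp_rot: [[-0.213, 0.977, 0.001], [0.977, 0.213, 0.0], [-0.0, 0.001, -1.0]]
force: [-1.0, -1.0, 4.7]
opening: 0.002
grasp_force: 2.2
```

Call:
move_arm(increments=[{"xyz": [0,0,1],"roll": 0,"grip": 0},{"xyz": [0,0,1],"roll": 0,"grip": 0},{"xyz": [0,0,1],"roll": 0,"grip": 0},{"xyz": [0,0,0],"roll": 0,"grip": 0}])

```text
time_s: 5.5
position: [0.5375, 0.1437, 0.176]
tcp_rot: [[-0.213, 0.977, 0.001], [0.977, 0.213, 0.0], [-0.0, 0.001, -1.0]]
force: [-0.9, -0.7, 4.4]
opening: 0.005
grasp_force: 2.2
```

Call:
move_arm(increments=[{"xyz": [0,0,1],"roll": 0,"grip": 0},{"xyz": [0,0,0.5],"roll": 0,"grip": 0},{"xyz": [0,0,0],"roll": 0,"grip": 0}])

```text
time_s: 5.75
position: [0.5375, 0.1437, 0.1749]
tcp_rot: [[-0.213, 0.977, 0.001], [0.977, 0.213, 0.0], [-0.0, 0.001, -1.0]]
force: [-1.3, -0.1, 7.3]
opening: 0.004
grasp_force: 3.6
```

Call:
move_arm(increments=[{"xyz": [0,0,1],"roll": 0,"grip": 0},{"xyz": [0,0,0.5],"roll": 0,"grip": 0},{"xyz": [0,0,0],"roll": 0,"grip": 0}])

```text
time_s: 6.0
position: [0.5376, 0.1436, 0.1747]
tcp_rot: [[-0.213, 0.977, 0.002], [0.977, 0.213, -0.0], [-0.0, 0.002, -1.0]]
force: [-4.1, -0.8, 13.9]
opening: 0.004
grasp_force: 7.4
```

Call:
move_arm(increments=[{"xyz": [0,0,0],"roll": 0,"grip": 0},{"xyz": [0,0,0],"roll": 0,"grip": 0},{"xyz": [0,0,-4],"roll": 0,"grip": 0},{"xyz": [0,0,-15],"roll": 0,"grip": 0},{"xyz": [0,0,-25],"roll": 0,"grip": 0}])

```text
time_s: 6.42
position: [0.5349, 0.1434, 0.2143]
tcp_rot: [[-0.213, 0.977, -0.007], [0.977, 0.213, -0.0], [0.001, -0.007, -1.0]]
force: [-0.1, -0.1, 0.5]
opening: 0.007
grasp_force: 0.0
```

Call:
move_arm(increments=[{"xyz": [0,0,-33],"roll": 0,"grip": 0},{"xyz": [0,0,-33],"roll": 0,"grip": 0},{"xyz": [0,0,-34],"roll": 0,"grip": 100},{"xyz": [-34.4,-2.8,0],"roll": 0,"grip": 100},{"xyz": [-34.4,-2.8,0],"roll": 0,"grip": 100}])

```text
time_s: 6.83
position: [0.5476, 0.0759, 0.319]
tcp_rot: [[-0.217, 0.976, 0.006], [0.976, 0.217, -0.0], [-0.002, 0.006, -1.0]]
force: [0.6, -1.1, 0.5]
opening: 0.153
grasp_force: 0.0
```

Call:
move_arm(increments=[{"xyz": [-34.4,-2.8,0],"roll": 0,"grip": 100},{"xyz": [-34.4,-2.8,0],"roll": 0,"grip": 100},{"xyz": [0,0,0],"roll": -0.12,"grip": 100},{"xyz": [0,0,0],"roll": -0.12,"grip": 100},{"xyz": [0,0,0],"roll": -0.12,"grip": 100}])

```text
time_s: 7.25
position: [0.5554, 0.0057, 0.3157]
tcp_rot: [[-0.547, 0.837, -0.001], [0.837, 0.547, 0.0], [0.001, -0.001, -1.0]]
force: [0.0, 0.2, 0.5]
opening: 0.525
grasp_force: 0.0
```

Call:
move_arm(increments=[{"xyz": [0,0,0],"roll": -0.12,"grip": 100},{"xyz": [0,0,0],"roll": -0.12,"grip": 100},{"xyz": [0,0,0],"roll": -0.12,"grip": 100},{"xyz": [0,0,0],"roll": -0.12,"grip": 100},{"xyz": [0,0,0],"roll": -0.12,"grip": 100}])

```text
time_s: 7.67
position: [0.5553, 0.0068, 0.3158]
tcp_rot: [[-0.925, 0.38, -0.001], [0.38, 0.925, 0.0], [0.001, -0.0, -1.0]]
force: [-0.1, 0.0, 0.6]
opening: 0.909
grasp_force: 0.0
```

Call:
move_arm(increments=[{"xyz": [0,0,0],"roll": -0.12,"grip": 100},{"xyz": [0,0,0],"roll": -0.12,"grip": 100},{"xyz": [0,0,0],"roll": -0.12,"grip": 100},{"xyz": [0,0,0],"roll": -0.12,"grip": 100},{"xyz": [0,0,0],"roll": 0,"grip": 100}])

```text
time_s: 8.08
position: [0.5553, 0.0068, 0.3158]
tcp_rot: [[-0.996, -0.086, -0.001], [-0.086, 0.996, 0.0], [0.001, 0.0, -1.0]]
force: [0.3, -0.9, 0.5]
opening: 1.001
grasp_force: 0.0
```

```bash
python3 - <<'E'
from h import *
np.set_printoptions(precision=4,suppress=True)
n="scene"; p,d=bot.capture(n); P=cloud(n,d)
cv2.imwrite("pics/s1.png",cv2.resize(p[140:290,180:380,::-1],None,fx=4,fy=4,interpolation=cv2.INTER_CUBIC))
m=(np.hypot(P[...,0]-.556,P[...,1]-.007)<.03)&(P[...,2]>.205)&(P[...,2]<.25); Q=P[m]
print(m.sum(),(Q.min(0)+Q.max(0))/2,np.ptp(Q,axis=0)) if m.sum() else 0
m=(np.hypot(P[...,0]-.538,P[...,1]-.145)<.015)&(P[...,2]>.165)&(P[...,2]<.2);print("btn",np.median(P[m][:,2]))
s=bot.read_state(); print(s["time_s"],s["position"],s["tcp_rot"],s["joint_positions"])
E
```

```text
37 [0.5657 0.0087 0.2226] [0.0255 0.0094 0.034 ]
btn 0.17261257382320552
8.1333 [0.5553 0.0069 0.3159] [[-0.9967 -0.0816 -0.001 ]
 [-0.0816  0.9967  0.0003]
 [ 0.001   0.0003 -1.    ]] [ -10.8247   19.216    85.2071    0.0044   75.6351 -105.504 ]
```

View pics/s1.png

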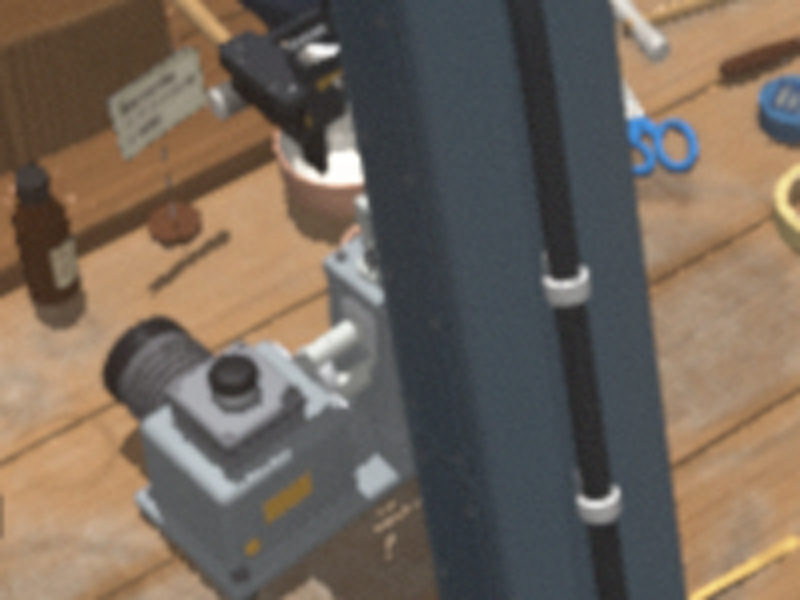

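The picture shows the button head at about (233,375) sitting lower: its depth reads 6.7 mm below before, so it's down. The blade, at about (363,215), is mostly hidden behind the arm. Joint 6 is at −105°, which leaves 269° for turning clockwise. I'll go down and grip the blade.

Call:
move_arm(increments=[{"xyz": [0,0,25],"roll": 0,"grip": 100},{"xyz": [0,0,25],"roll": 0,"grip": 100},{"xyz": [0,0,25],"roll": 0,"grip": 100},{"xyz": [0,0,20],"roll": 0,"grip": 100},{"xyz": [0,0,14],"roll": 0,"grip": 60}])

```text
time_s: 8.55
position: [0.5542, 0.007, 0.2051]
tcp_rot: [[-0.997, -0.081, -0.003], [-0.081, 0.997, 0.001], [0.003, 0.001, -1.0]]
force: [-0.4, 0.3, 0.8]
opening: 0.973
grasp_force: 0.0
```

Call:
move_arm(increments=[{"xyz": [0,0,0],"roll": 0,"grip": 25},{"xyz": [0,0,0],"roll": 0,"grip": 25},{"xyz": [0,0,0],"roll": 0,"grip": 25},{"xyz": [0,0,0],"roll": 0,"grip": 25},{"xyz": [0,0,0],"roll": 0,"grip": 25}])

```text
time_s: 8.97
position: [0.5564, 0.0066, 0.2088]
tcp_rot: [[-0.996, -0.084, 0.003], [-0.084, 0.997, -0.001], [-0.003, -0.001, -1.0]]
force: [-0.7, -0.3, -0.7]
opening: 0.633
grasp_force: 0.0
```

Call:
move_arm(increments=[{"xyz": [0,0,0],"roll": 0,"grip": 15},{"xyz": [0,0,0],"roll": 0,"grip": 0},{"xyz": [0,0,0],"roll": 0,"grip": 0},{"xyz": [0,0,0],"roll": 0,"grip": 0},{"xyz": [0,0,0],"roll": 0,"grip": 0}])

```text
time_s: 9.38
position: [0.5555, 0.0068, 0.2076]
tcp_rot: [[-0.996, -0.084, 0.0], [-0.084, 0.996, -0.0], [-0.0, -0.0, -1.0]]
force: [-0.2, 0.0, 0.5]
opening: 0.249
grasp_force: 0.5
```

Call:
move_arm(increments=[{"xyz": [0,0,0],"roll": 0,"grip": 0},{"xyz": [0,0,0],"roll": 0,"grip": 0},{"xyz": [0,0,0],"roll": 0,"grip": 0},{"xyz": [0,0,0],"roll": 0,"grip": 0}])

```text
time_s: 9.72
position: [0.5562, 0.0038, 0.2084]
tcp_rot: [[-0.996, -0.085, 0.002], [-0.085, 0.996, -0.006], [-0.001, -0.006, -1.0]]
force: [-1.3, -7.5, 2.4]
opening: 0.111
grasp_force: 67.4
```

```bash
python3 - <<'E'
from h import *
s=bot.read_state(); print(s["time_s"],s["position"],s["opening"],s["grasp_force"],s["force"],s["moment"])
E
```

```text
9.7167 [0.55624122 0.00378646 0.20841869] 0.11109571617286379 67.42636049631983 [-1.26622324 -7.51547643  2.41220604] [-1.30065621  0.02091946  0.00408827]
```

Opening is 9.7 mm, so the blade is held. The side force shows the command is about 3 mm off in y. I'll centre it and start turning clockwise.

Call:
move_arm(increments=[{"xyz": [0,-3,0],"roll": 0,"grip": 0},{"xyz": [0,0,0],"roll": 0,"grip": 0},{"xyz": [0,0,0.06],"roll": 0.08,"grip": 0},{"xyz": [0,0,0.06],"roll": 0.1,"grip": 0},{"xyz": [0,0,0.06],"roll": 0.1,"grip": 0}])

```text
time_s: 10.13
position: [0.5562, 0.004, 0.2083]
tcp_rot: [[-0.98, 0.199, 0.001], [0.199, 0.98, 0.0], [-0.001, 0.0, -1.0]]
force: [-0.2, 0.7, 5.7]
opening: 0.114
grasp_force: 52.8
```

```bash
cat > st.py <<'E'
from h import *
s=bot.read_state(); R=np.array(s["tcp_rot"]); print(round(s["time_s"],2),np.round(s["position"],4),"yaw",round(np.degrees(np.arctan2(R[1,0],R[0,0]))%360,1),"op",round(s["opening"],3),round(s["grasp_force"],1),np.round(s["force"],1),np.round(s["moment"],2),"q6",round(s["joint_positions"][5],1),"tau6",round(s["tau"][5],2))
E
python3 st.py
```

```text
10.13 [0.5562 0.004  0.2083] yaw 168.5 op 0.114 52.8 [-0.2  0.7  5.7] [0.01 0.01 0.06] q6 -89.7 tau6 -0.73
```

Call:
move_arm(increments=[{"xyz": [0,0,0.06],"roll": 0.1,"grip": 0},{"xyz": [0,0,0.06],"roll": 0.1,"grip": 0},{"xyz": [0,0,0.06],"roll": 0.1,"grip": 0},{"xyz": [0,0,0.06],"roll": 0.1,"grip": 0},{"xyz": [0,0,0.06],"roll": 0.1,"grip": 0}])

```text
time_s: 10.55
position: [0.5564, 0.0043, 0.208]
tcp_rot: [[-0.765, 0.645, 0.002], [0.645, 0.765, 0.001], [-0.001, 0.002, -1.0]]
force: [0.4, 1.7, 5.2]
opening: 0.112
grasp_force: 52.8
```

Call:
move_arm(increments=[{"xyz": [0,0,0.06],"roll": 0.1,"grip": 0},{"xyz": [0,0,0.06],"roll": 0.1,"grip": 0},{"xyz": [0,0,0.06],"roll": 0.1,"grip": 0},{"xyz": [0,0,0.06],"roll": 0.1,"grip": 0},{"xyz": [0,0,0.06],"roll": 0.1,"grip": 0}])

```text
time_s: 10.97
position: [0.5566, 0.0045, 0.2077]
tcp_rot: [[-0.362, 0.932, 0.002], [0.932, 0.362, 0.001], [0.0, 0.002, -1.0]]
force: [0.7, 2.1, 4.3]
opening: 0.111
grasp_force: 52.4
```

Call:
move_arm(increments=[{"xyz": [0,0,0.06],"roll": 0.1,"grip": 0},{"xyz": [0,0,0.06],"roll": 0.1,"grip": 0},{"xyz": [0,0,0.06],"roll": 0.1,"grip": 0},{"xyz": [0,0,0.06],"roll": 0.1,"grip": 0},{"xyz": [0,0,0.06],"roll": 0.1,"grip": 0}])

```text
time_s: 11.38
position: [0.557, 0.0045, 0.2074]
tcp_rot: [[0.129, 0.992, 0.003], [0.992, -0.129, 0.001], [0.002, 0.003, -1.0]]
force: [1.9, 2.8, 4.2]
opening: 0.111
grasp_force: 51.9
```

```bash
python3 st.py
```

```text
11.38 [0.557  0.0045 0.2074] yaw 82.6 op 0.111 51.9 [1.9 2.8 4.2] [ 0.13 -0.07  0.1 ] q6 -3.7 tau6 -0.71
```

Call:
move_arm(increments=[{"xyz": [0,0,0.06],"roll": 0.1,"grip": 0},{"xyz": [0,0,0.06],"roll": 0.1,"grip": 0},{"xyz": [0,0,0.06],"roll": 0.1,"grip": 0},{"xyz": [0,0,0.06],"roll": 0.1,"grip": 0},{"xyz": [0,0,0.03],"roll": 0.05,"grip": 0}])

```text
time_s: 11.8
position: [0.5573, 0.0044, 0.2071]
tcp_rot: [[0.547, 0.837, 0.004], [0.837, -0.547, 0.001], [0.003, 0.002, -1.0]]
force: [2.5, 1.6, 3.5]
opening: 0.111
grasp_force: 51.3
```

```bash
python3 st.py
```

```text
11.8 [0.5573 0.0044 0.2071] yaw 56.8 op 0.111 51.3 [2.5 1.6 3.5] [ 0.21 -0.19  0.05] q6 22.0 tau6 -0.07
```

Call:
move_arm(increments=[{"xyz": [0,0,0.03],"roll": 0.05,"grip": 0},{"xyz": [0,0,0.03],"roll": 0.05,"grip": 0},{"xyz": [0,0,0.03],"roll": 0.05,"grip": 0},{"xyz": [0,0,0.03],"roll": 0.05,"grip": 0},{"xyz": [0,0,0.03],"roll": 0.05,"grip": 0}])

```text
time_s: 12.22
position: [0.5575, 0.0043, 0.207]
tcp_rot: [[0.736, 0.677, 0.004], [0.677, -0.736, 0.001], [0.004, 0.002, -1.0]]
force: [2.2, 0.9, 3.1]
opening: 0.116
grasp_force: 51.3
```

```bash
python3 st.py
```

```text
12.22 [0.5575 0.0043 0.207 ] yaw 42.6 op 0.116 51.3 [2.2 0.9 3.1] [ 0.19 -0.15  0.04] q6 36.3 tau6 -0.33
```

Call:
move_arm(increments=[{"xyz": [0,0,0.03],"roll": 0.05,"grip": 0},{"xyz": [0,0,0.03],"roll": 0.05,"grip": 0},{"xyz": [0,0,0.03],"roll": 0.05,"grip": 0},{"xyz": [0,0,0.03],"roll": 0.05,"grip": 0},{"xyz": [0,0,0.03],"roll": 0.05,"grip": 0}])

```text
time_s: 12.63
position: [0.5576, 0.0042, 0.2068]
tcp_rot: [[0.881, 0.473, 0.004], [0.473, -0.881, 0.001], [0.004, 0.001, -1.0]]
force: [1.8, -0.1, 3.0]
opening: 0.117
grasp_force: 50.7
```

```bash
python3 st.py
```

```text
12.63 [0.5576 0.0042 0.2068] yaw 28.3 op 0.117 50.7 [ 1.8 -0.1  3. ] [ 0.16 -0.16  0.07] q6 50.6 tau6 -0.33
```

Call:
move_arm(increments=[{"xyz": [0,0,0.03],"roll": 0.05,"grip": 0},{"xyz": [0,0,0.03],"roll": 0.05,"grip": 0},{"xyz": [0,0,0.03],"roll": 0.05,"grip": 0}])

```text
time_s: 12.88
position: [0.5576, 0.0041, 0.2068]
tcp_rot: [[0.942, 0.336, 0.004], [0.336, -0.942, 0.001], [0.004, 0.001, -1.0]]
force: [2.3, 0.5, 2.8]
opening: 0.114
grasp_force: 50.7
```

```bash
python3 st.py
```

```text
12.88 [0.5576 0.0041 0.2068] yaw 19.7 op 0.114 50.7 [2.3 0.5 2.8] [ 0.11 -0.18  0.12] q6 59.2 tau6 -0.33
```

Call:
move_arm(increments=[{"xyz": [0,0,0.03],"roll": 0.05,"grip": 0},{"xyz": [0,0,0.03],"roll": 0.05,"grip": 0},{"xyz": [0,0,0.03],"roll": 0.05,"grip": 0},{"xyz": [0,0,0.03],"roll": 0.05,"grip": 0}])

```text
time_s: 13.22
position: [0.5577, 0.0039, 0.2067]
tcp_rot: [[0.99, 0.143, 0.004], [0.143, -0.99, 0.0], [0.004, 0.0, -1.0]]
force: [2.0, -0.7, 3.3]
opening: 0.111
grasp_force: 50.1
```

```bash
python3 st.py
```

```text
13.22 [0.5577 0.0039 0.2067] yaw 8.2 op 0.111 50.1 [ 2.  -0.7  3.3] [ 0.17 -0.24  0.06] q6 70.6 tau6 -0.33
```

Call:
move_arm(increments=[{"xyz": [0,0,0.03],"roll": 0.05,"grip": 0},{"xyz": [0,0,0.03],"roll": 0.05,"grip": 0},{"xyz": [0,0,0.03],"roll": 0.05,"grip": 0}])

```text
time_s: 13.47
position: [0.5579, 0.0039, 0.2068]
tcp_rot: [[1.0, -0.003, 0.005], [-0.003, -1.0, -0.0], [0.005, 0.0, -1.0]]
force: [2.5, 1.3, 3.5]
opening: 0.122
grasp_force: 51.5
```

```bash
python3 st.py
```

```text
13.47 [0.5579 0.0039 0.2068] yaw 359.8 op 0.122 51.5 [2.5 1.3 3.5] [ 0.28 -0.41  0.92] q6 79.1 tau6 0.56
```

Moment jumped from 0.06 to 0.9 N m, so the screw has met its seat at a yaw of about 2–4°. I'll hold it there briefly.

Call:
move_arm(increments=[{"xyz": [0,0,0],"roll": 0.02,"grip": 0},{"xyz": [0,0,0],"roll": 0,"grip": 0},{"xyz": [0,0,0],"roll": 0,"grip": 0},{"xyz": [0,0,0],"roll": 0,"grip": 0}])

```text
time_s: 13.8
position: [0.5579, 0.0039, 0.2067]
tcp_rot: [[1.0, -0.021, 0.005], [-0.021, -1.0, -0.0], [0.005, 0.0, -1.0]]
force: [4.0, 1.3, 5.9]
opening: 0.131
grasp_force: 52.7
```

```bash
python3 st.py
```

```text
13.8 [0.5579 0.0039 0.2067] yaw 358.8 op 0.131 52.7 [4.  1.3 5.9] [ 0.24 -0.6   1.04] q6 80.1 tau6 1.03
```

Seated. The pads are cammed about 5° against the blade, which puts the seat at a yaw of about 3.5°. Backing off a quarter turn takes the tool to about 93.5°.

Call:
move_arm(increments=[{"xyz": [0,0,0],"roll": -0.06,"grip": 0},{"xyz": [0,0,-0.06],"roll": -0.1,"grip": 0},{"xyz": [0,0,-0.06],"roll": -0.1,"grip": 0},{"xyz": [0,0,-0.06],"roll": -0.1,"grip": 0},{"xyz": [0,0,-0.06],"roll": -0.1,"grip": 0}])

```text
time_s: 14.22
position: [0.5578, 0.0042, 0.207]
tcp_rot: [[0.905, 0.424, 0.005], [0.424, -0.906, 0.001], [0.005, 0.001, -1.0]]
force: [4.0, 2.2, 5.0]
opening: 0.111
grasp_force: 45.5
```

Call:
move_arm(increments=[{"xyz": [0,0,-0.06],"roll": -0.1,"grip": 0},{"xyz": [0,0,-0.06],"roll": -0.1,"grip": 0},{"xyz": [0,0,-0.06],"roll": -0.1,"grip": 0},{"xyz": [0,0,-0.06],"roll": -0.1,"grip": 0},{"xyz": [0,0,-0.06],"roll": -0.1,"grip": 0}])

```text
time_s: 14.63
position: [0.5575, 0.0045, 0.2072]
tcp_rot: [[0.591, 0.806, 0.004], [0.806, -0.591, 0.002], [0.004, 0.002, -1.0]]
force: [3.6, 3.7, 5.8]
opening: 0.115
grasp_force: 45.6
```

Call:
move_arm(increments=[{"xyz": [0,0,-0.06],"roll": -0.1,"grip": 0},{"xyz": [0,0,-0.06],"roll": -0.1,"grip": 0},{"xyz": [0,0,-0.06],"roll": -0.1,"grip": 0},{"xyz": [0,0,-0.06],"roll": -0.1,"grip": 0},{"xyz": [0,0,-0.06],"roll": -0.1,"grip": 0}])

```text
time_s: 15.05
position: [0.557, 0.0047, 0.2076]
tcp_rot: [[0.132, 0.991, 0.003], [0.991, -0.132, 0.002], [0.003, 0.003, -1.0]]
force: [2.0, 3.9, 7.4]
opening: 0.114
grasp_force: 45.6
```

Call:
move_arm(increments=[{"xyz": [0,0,-0.06],"roll": -0.1,"grip": 0},{"xyz": [0,0,-0.06],"roll": -0.095,"grip": 0},{"xyz": [0,0,0],"roll": 0,"grip": 0},{"xyz": [0,0,0],"roll": 0,"grip": 0},{"xyz": [0,0,0],"roll": 0,"grip": 0}])

```text
time_s: 15.47
position: [0.5569, 0.0047, 0.2077]
tcp_rot: [[-0.058, 0.998, 0.003], [0.998, 0.058, 0.002], [0.002, 0.003, -1.0]]
force: [1.9, 2.8, 7.4]
opening: 0.112
grasp_force: 45.5
```

```bash
python3 st.py; python3 - <<'E'
from h import *
p,d=bot.capture("top"); q,e=bot.capture("scene")
f=lambda a:cv2.resize(a[...,::-1],None,fx=4,fy=4,interpolation=cv2.INTER_CUBIC)
cv2.imwrite("pics/e.png",np.hstack([f(p[165:275,200:300]),f(q[150:260,190:290])]))
P=cloud("scene",e);m=(np.hypot(P[...,0]-.538,P[...,1]-.145)<.015)&(P[...,2]>.165)&(P[...,2]<.2);print("btn",m.sum(),np.median(P[m][:,2]) if m.any() else 0)
E
```

```text
15.47 [0.5569 0.0047 0.2077] yaw 93.3 op 0.112 45.5 [1.9 2.8 7.4] [ 0.48 -0.36  0.08] q6 -14.5 tau6 0.05
btn 65 0.17343140374658325
```

View pics/e.png

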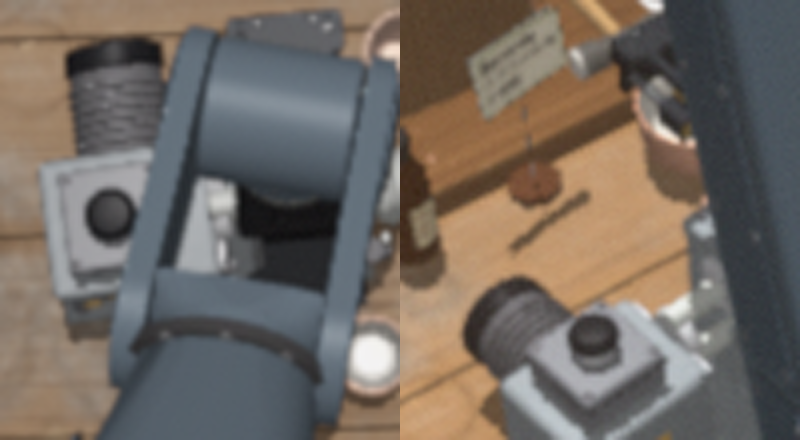

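The button at (110,215) in the left view and (595,340) in the right is still down. The blade itself is hidden under the wrist. The hand is at a yaw of 93.3°, about 90° from the seat, gripping with 45 N at the blade's thickness, so I'm handing in.

```bash
python3 -c "
from rig import bot
print(bot.hand_in())"
```

```text
the job is handed in; nothing more can be done
None
```

I pressed the stop button fully down first, then turned the thumbscrew to its seat and backed it off about 90°; the job is handed in with the blade still gripped at about 45 N, though no verdict came back and I did not re-measure the loose items.

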